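# Set up an egg for dyeing and take the safety cap off the dye bottle

### The arm

A 7-joint arm with a two-finger parallel gripper is mounted at the origin on the work surface. World frame = base frame: x ahead of the robot, y to its left, z up, the work surface at z = 0. Lengths are in m, angles in rad, forces in N, time in s.
With the tool pointing down it reaches from about 0.35 to 0.9 m from the base axis. Payload 8.1 kg.
Tool frame: the origin (TCP) lies where the fingers leave the gripper's body, on its centre line; the fingertips stand 73 mm ahead of it and the grasp point (between the pads) lies 54 mm ahead of it; z points along the fingers, y is the line along which they close (so a half turn about z gives the same grasp; the last joint's range is limited). The gripper opens to 85 mm and grips with 20 to 120 N. Pads are 22 mm wide; open, the fingers measure 114 mm over their backs; the gripper's body (76 mm by 85 mm) begins 54 mm behind the grasp point. The pads swing forward as they close: fully open they stand 13 mm farther back than shut.
Start: joints at [-1.404, 0.434, 0.025, 1.573, -0.012, 1.134, -0.075], TCP at [0.167, 0.602, 0.304] pointing down, gripper open.
Joint ranges: [-2.62, 2.62], [-0.44, 2.09], [-1.27, 1.32], [0.08, 2.57], [-1.32, 4.46], [0.12, 2], [-2.74, 2.74]. Speed limits (rad/s): [2.22, 2.22, 3.01, 3.01, 3.14, 3.14, 3.14].

### API

Orientations are given as a unit quaternion [w, x, y, z].
In Python, from workcell import manip gives the robot as it stands. The module is installed in compiled form; this text tells all that it offers.
- The arm moves only by the tool arm_command, never from a script. Its argument "moves" is a list of rows, each a list of 3 entries, a list of its own where there are three numbers: the shift along the tool's x, y, z in mm, then the turn, a rotation vector about the tool's x, y, z in degrees, then the finger opening in mm, from 0 to 85.4. A call has exactly 8 rows; each row is the pose to reach, as a shift and turn from the pose commanded when the call began, along the tool's axes at that moment; what a row does not reach only later rows make up. A row lasts 1/12 s, in which the tool goes at most 41.7 mm and 7.16 degrees, less where a joint would pass 70% of its speed; a pose out of reach is approached as far as the arm can. A call with a gripper value outside its range is refused whole. The fingers move at their own pace and stop on an object; "grip_force" is the grip in N (left out, the last holds). Time passes only in rows, so rows that repeat a pose let the fingers close, or fill a call up. It gives the time, the measured TCP pose, the force, the opening and the grip force at its end, in the units of the state.
- manip.get_obs(): the state, without advancing time (a new reading comes with each control period).
- manip.read_camera(name): name is "scene" or "side" or "wrist"; returns the picture (384x512x3 uint8, blue, green, red); there is no depth.
- manip.calibration(name): a dict with "fx", "fy", "cx", "cy" (pixels), "dist" ([k1, k2, p1, p2, k3] as OpenCV has them; the pictures are not rectified), "world_from_camera" (4x4, takes a point from camera to world coordinates); the wrist camera has in their place "mount" (4x4, takes a point from camera to tool coordinates, whose origin is the TCP and whose axes are the flange's). Camera axes: x right, y up, looking along -z (the intrinsics and any distortion apply to the point x, -y, -z); pixel columns grow to the right and rows downward; lengths in m; the calibration is good to about 2 mm. A picture is of the moment at which its call begins: read the wrist's pose just before it. calibration takes no time and is no camera call.
- manip.finish_job(): hands the job in; it is judged then, once.
The state is a dict: "time": time; "joints": joint angles; "dq": joint speeds; "effort": joint torques, N m; "position": TCP position; "eef_rot": TCP orientation; "contact_force": force on the tool from outside, world axes, zero at the start; "ft_torque": the same for the moment, N m; "gripper_width": opening from 0.0 (shut) to 1.0 (fully open); "grasp_force": force on a finger pad.
Only numpy, scipy, OpenCV 4.12 (cv2) and the standard library are available. Lean on these libraries where they do the work, as an engineer would, in place of code of your own. Each camera call takes 0.05 s, during which the arm holds its last target. There are 200 camera calls.

### The job

Get ready to dye the egg: first take it from the wooden rack and balance it, without dropping it, in the small foot ring on top of the upturned cup, and let go of it. Then press the dye bottle's push-and-turn safety cap down, twist it counter-clockwise (seen from above) until it is free, and lift it about 8 cm straight up. Finish while still holding the cap still and level in the gripper above the open bottle; the egg stays on the cup, the cup stays where it stands and nothing else on the table is pushed around.

Things in the scene. Friction and masses are not known exactly. Their poses are not given: they have to be found in the camera images.
- egg: Brown hen's egg, hard, 60 g, 55 mm tall and 44 mm across, standing blunt end down, point up, in the middle hole of the rack. Origin on its long axis at the widest level, 22 mm above the blunt end and 33 mm below the point; z runs to the point. Its lower part is a sphere of radius 22 mm about the origin.
- rack: Wooden egg rack, fixed, a block 75 (x) x 150 (y) x 45 (z) mm with three 22 mm wide, 30 mm deep holes in its top, along its y axis at -50, 0 and +50 mm; only the middle one holds an egg, whose origin is then 19 mm above the rack's top. Origin: centre of its underside.
- cup: White ceramic cup, loose, 0.32 kg, standing upside down: 82 mm across at the table, narrowing to 48 mm at the top, 83 mm high, with a loop handle reaching 67 mm out from its axis along its +y, between 11 and 61 mm above the table. Origin: centre of its rim on the table, z up.
- cup_foot (a point): Centre of the cup's foot ring, level with the ring's upper edge, 83 mm above the table. The ring is 32 mm across outside, 22 mm inside and 5 mm high. An egg standing in it has its origin 19 mm above this point.
- bottle: White plastic dye bottle, 76 mm across, firmly fixed in a square wooden stand 110 x 110 x 18 mm on the table. Its shoulder ends 98 mm above the table, then comes the neck (27 mm across, 39 mm across its collar), whose top is 136 mm above the table. Origin: on the bottle's axis, on the table, z up. Its yaw differs from start to start.
- bottle_mouth (a point): Centre of the top of the bottle's neck, on its axis, 136 mm above the table, under the cap.
- cap: Black ribbed round push-and-turn safety cap, loose, 35 g, 49 mm across, 34 mm high, seated on the neck, its underside 116 mm and its top 150 mm above the table. Origin: centre of its underside, z up. Three inner lugs caught in notches keep it from being lifted or turned (about 4 degrees of play) until it is pressed down; it never turns clockwise.
- cap_top (a point): Centre of the cap's flat top, 34 mm above the cap's origin. Kept pressed, the cap turns counter-clockwise seen from above (positive about z). It is free when turned between about 45 and 80 degrees (aim at 62), where a hard stop ends the turn; it then lifts straight off, the spring lifting it the first 4 mm.
- seal (a joint): Travel of the sprung seal in the neck, under the cap: 0 m with the cap locked, positive as the cap is pressed down, -0.004 with the cap off. The spring pushes up with 5 N at 0; pressing 4 mm down (about 9 N) clears the notches; the cap bottoms out at 0.007 (about 12 N).
- tin: Bystander: steel can, 68 mm across, 85 mm high. Origin: centre of its underside.
- jar: Bystander: glass jar, 70 mm across, 95 mm high. Origin: centre of its underside.
- spray: Bystander: slim yellow oil bottle, 54 mm across, 165 mm high. Origin: centre of its underside.
- carton: Bystander: salt carton, 55 x 85 x 150 mm. Origin: centre of its underside.
- measure: Bystander: small red measuring cup, 56 mm across, 42 mm high, standing mouth up. Origin: centre of its underside.
- opener: Bystander: can opener lying flat, about 150 mm long, 22 mm high. Origin: between its handles on the table, its x axis along it.
- scoop: Bystander: white plastic spoon lying flat, 150 mm long. Origin near its middle, x axis along it.
Not all that is in view belongs to the job. Leave any blue or purple look-alike of the cap alone.

How it is judged:
On the way, in this order (a step that is already met when the one before it is completed fails the run):
1. the egg stands balanced in the foot ring of the upturned cup, let go of (horizontal distance between egg and cup_foot below 0.008 m and z of egg in the frame of cup_foot between 0.012 and 0.032 m and angle between cup's own z axis and vertical below 0.15 rad and contact force between egg and the fingers below 0.05 N and linear speed of egg below 0.03 m/s), for 0.4 s.
2. the cap is pressed down by at least 3 mm (value of joint seal above 0.003 m), for 0.05 s.
3. the cap is turned free, at least 0.65 rad from its locked position (angle between the x axis of cap and the x axis of bottle, either way round above 0.65 rad), for 0.05 s.
At the end, for the whole second after the job is handed in: Egg at rest in the cup's foot ring (8 mm of centre), not touched, cup upright; cap held still by the fingers, level within 0.25 rad, not touching the bottle, its underside 30 to 120 mm above the bottle's mouth and within 25 mm of the bottle's axis (all of step 1 and z of cap in the frame of bottle_mouth between 0.03 and 0.12 m and horizontal distance between cap and bottle_mouth below 0.025 m and angle between cap's own z axis and vertical below 0.25 rad and contact force between cap and the fingers above 2 N and contact force between cap and bottle below 0.05 N and linear speed of cap below 0.03 m/s); the arm keeps its last pose, push and grip.
It fails at once if the egg falls onto the table (height (world z) of egg below 0.042 m).
It fails at once if the egg is dropped (moves faster than 0.7 m/s, out of the fingers) (linear speed of egg above 0.7 m/s and contact force between egg and the fingers below 0.05 N).
It fails at once if the cup is shifted by more than 30 mm (distance of cup from where it was at the start of the episode above 0.03 m).
It fails at once if a bystander is moved by more than 30 mm (distance of any of tin, jar, spray, carton, measure, opener, scoop from where it was at the start of the episode above 0.03 m).
It also fails if it takes over 54 s, if anything falls off the work surface, if the arm or the gripper's body presses on something with over 40 N, if the wrist force passes 120 N, or if a joint passes its speed limit or range.

## Working session

There is one attempt and no reset: what is moved stays moved. The work goes in short steps, Python scripts to look and compute and a tool call to move; the robot and the scene stay as the last step left them, time stands still between calls to the robot, and variables do not carry over. Pictures are saved under pics/ and viewed, at most 10 in all, crops included, and the job is handed in when it is done.

Besides the shell and the picture viewer there is one more tool, called as name(argument=value, ...) on one line, values as JSON. arm_command: Moves the arm, as the interface text tells. Its arguments: {"type":"object","properties":{"moves":{"type":"array"},"grip_force":{"type":"number"}},"required":["moves"]}

```bash
mkdir -p pics; cat > h.py <<'E'
import numpy as np, cv2
from workcell import manip
from scipy.spatial.transform import Rotation as R
def rot(q): return R.from_quat([q[1],q[2],q[3],q[0]]).as_matrix()
def cam(name,obs=None):
    c=manip.calibration(name)
    if name=="wrist":
        T=np.eye(4);T[:3,:3]=rot(obs["eef_rot"]);T[:3,3]=obs["position"];W=T@np.array(c["mount"])
    else: W=np.array(c["world_from_camera"])
    K=np.array([[c["fx"],0,c["cx"]],[0,c["fy"],c["cy"]],[0,0,1.]])
    return K,np.array(c["dist"],float),W
def ray(C,uv):
    K,d,W=C
    p=cv2.undistortPoints(np.array([[uv]],float),K,d)[0,0]
    v=W[:3,:3]@np.array([p[0],-p[1],-1]); return W[:3,3],v/np.linalg.norm(v)
def onplane(C,uv,z):
    o,v=ray(C,uv); return o+v*(z-o[2])/v[2]
def tri(r1,r2):
    A=np.zeros((3,3));b=np.zeros(3)
    for o,v in (r1,r2):
        P=np.eye(3)-np.outer(v,v);A+=P;b+=P@o
    X=np.linalg.solve(A,b); return X
def proj(C,X):
    K,d,W=C
    p=np.linalg.inv(W)@np.append(X,1); p=np.array([[p[0],-p[1],-p[2]]])
    return cv2.projectPoints(p,np.zeros(3),np.zeros(3),K,d)[0][0,0]
def snap(name,fn):
    o=manip.get_obs(); im=np.array(manip.read_camera(name)); cv2.imwrite("pics/"+fn,im); return im,cam(name,o),o
E
python3 - <<'E'
from h import *
for n in("scene","side","wrist"):
    im,C,o=snap(n,n+"0.png"); print(n,C[0][0,0],C[1],C[2].round(3).tolist())
print({k:np.round(v,3).tolist() for k,v in o.items()})
print(rot(o["eef_rot"]).round(3).tolist())
E
python3 -c "
import cv2,numpy as np
a=[cv2.imread('pics/%s0.png'%n) for n in('scene','side')]
"
```

```text
scene 437.83014775165634 [-0.0166435  0.         0.         0.         0.       ] [[-0.343, -0.558, 0.756, 1.467], [0.939, -0.216, 0.266, 0.319], [0.015, 0.801, 0.598, 0.83], [0.0, 0.0, 0.0, 1.0]]
side 357.9949852783798 [-0.03702879  0.          0.          0.          0.        ] [[0.998, 0.038, -0.058, 0.488], [-0.068, 0.651, -0.756, -0.862], [0.009, 0.758, 0.652, 0.87], [0.0, 0.0, 0.0, 1.0]]
wrist 334.821725995634 [-0.07121654  0.          0.          0.          0.        ] [[0.267, -0.92, -0.287, 0.093], [0.964, 0.254, 0.08, 0.623], [-0.001, -0.298, 0.955, 0.374], [0.0, 0.0, 0.0, 1.0]]
{'time': 0.1, 'joints': [-1.404, 0.435, 0.025, 1.574, -0.012, 1.134, -0.075], 'dq': [0.002, -0.002, 0.003, -0.001, 0.0, -0.001, -0.001], 'effort': [0.004, -67.175, 1.029, -31.69, 0.016, 0.007, 0.0], 'position': [0.167, 0.602, 0.303], 'eef_rot': [-0.0, 0.135, 0.991, -0.001], 'contact_force': [-0.591, 0.945, 0.386], 'ft_torque': [0.0, 0.021, -0.006], 'grasp_force': 0.0, 'gripper_width': 0.999}
[[-0.964, 0.267, -0.0], [0.267, 0.964, -0.001], [-0.0, -0.001, -1.0]]
```

View pics/scene0.png

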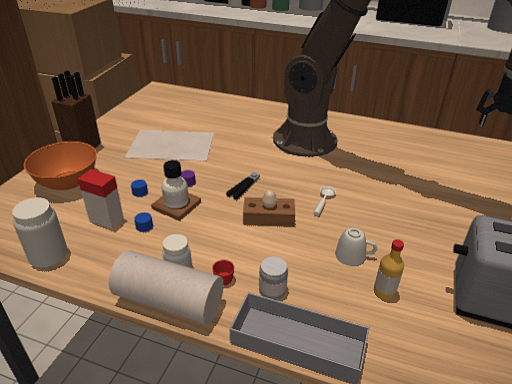

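View pics/side0.png

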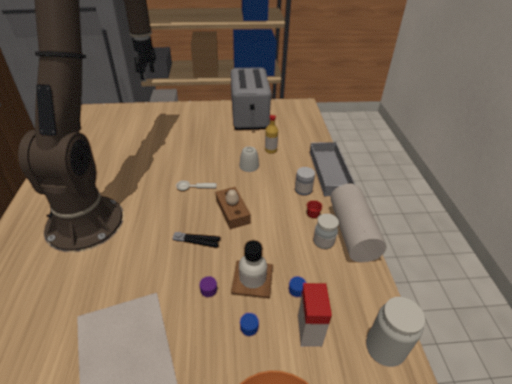

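Scene view: egg ≈(270,200) in the rack, cup ≈(352,245) with its handle to the right, spray ≈(390,275), black cap ≈(173,170) on the bottle. Side view: egg ≈(232,198), cup ≈(249,158), cap ≈(253,250). The blue and purple caps are the decoys.

```bash
cat > m.py <<'E'
from h import *
S=cv2.imread("pics/scene0.png");D=cv2.imread("pics/side0.png")
CS=cam("scene");CD=cam("side")
def comp(im,mask,seed):
    n,l,st,ce=cv2.connectedComponentsWithStats(mask.astype(np.uint8))
    d=[np.inf]+[np.hypot(*(ce[i]-seed)) if st[i,4]>12 else np.inf for i in range(1,n)]
    i=int(np.argmin(d)); return ce[i].round(1),st[i].tolist()
def black(im): return im.max(2)<50
def white(im):
    h=cv2.cvtColor(im,cv2.COLOR_BGR2HSV); return (h[...,1]<60)&(h[...,2]>110)
def red(im):
    h=cv2.cvtColor(im,cv2.COLOR_BGR2HSV); return ((h[...,0]<6)|(h[...,0]>174))&(h[...,1]>150)&(h[...,2]>80)
def yel(im):
    h=cv2.cvtColor(im,cv2.COLOR_BGR2HSV); return (h[...,0]>18)&(h[...,0]<30)&(h[...,1]>150)
def egg(im):
    b=im.astype(int); h=cv2.cvtColor(im,cv2.COLOR_BGR2HSV); return (h[...,1]<105)&(h[...,2]>120)
for nm,f,a,b in (("cap",black,(173,170),(253,250)),("cup",white,(352,245),(249,158)),("egg",egg,(270,200),(232,198)),("sprayred",red,(397,245),(272,118)),("measure",red,(223,272),(314,209))):
    x,y=comp(S,f(S),a),comp(D,f(D),b)
    r1,r2=ray(CS,x[0]),ray(CD,y[0]); X=tri(r1,r2)
    e=[np.linalg.norm(np.cross(X-r[0],r[1])).round(4) for r in (r1,r2)]
    print(nm,x,y,X.round(4),e)
big=np.hstack([cv2.resize(S[130:310,130:430],(400,240),interpolation=3)*1, cv2.resize(D[90:300,160:340],(400,466),interpolation=3)[:240]])
a=cv2.resize(S[180:300,230:420],(760,480),interpolation=cv2.INTER_CUBIC); cv2.imwrite("pics/a1.png",a)
E
python3 m.py
```

```text
cap (array([172.2, 169. ]), [164, 161, 17, 17, 254]) (array([252.7, 251. ]), [245, 241, 16, 21, 287]) [ 0.5459 -0.2634  0.1333] [np.float64(0.0011), np.float64(0.0011)]
cup (array([352.4, 245.4]), [339, 228, 38, 37, 780]) (array([248.4, 158.5]), [240, 147, 18, 25, 344]) [0.5718 0.2789 0.0363] [np.float64(0.0013), np.float64(0.0013)]
egg (array([269.1, 197.3]), [262, 190, 15, 15, 165]) (array([231.7, 195.8]), [226, 189, 12, 14, 127]) [0.4989 0.0195 0.0752] [np.float64(0.0016), np.float64(0.0016)]
sprayred (array([397.6, 244.9]), [393, 240, 11, 11, 104]) (array([271.8, 117.1]), [270, 115, 5, 5, 22]) [0.6708 0.3812 0.1591] [np.float64(0.002), np.float64(0.002)]
measure (array([223.8, 270.1]), [212, 260, 22, 26, 356]) (array([313.8, 208.3]), [307, 201, 15, 17, 181]) [ 0.7729 -0.0075  0.0305] [np.float64(0.0009), np.float64(0.0009)]
```

View pics/a1.png

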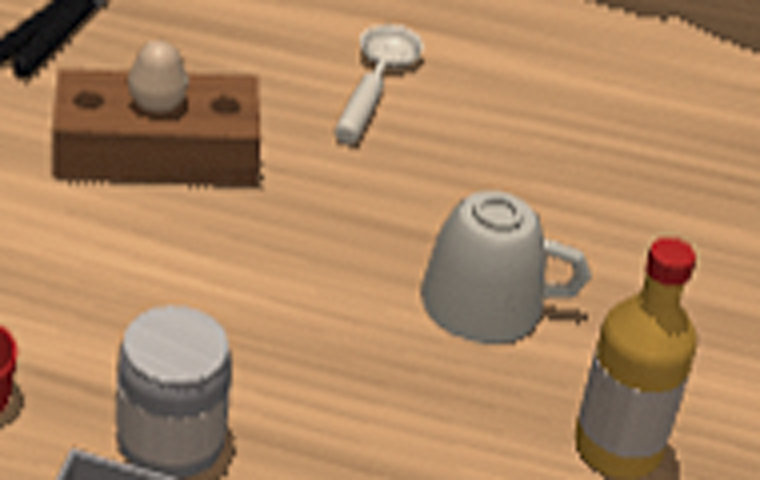

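arm_command(moves=[[[-30, -30, 0], [0, 0, 0], 85], [[-60, -60, 0], [0, 0, 0], 85], [[-90, -90, 0], [0, 0, 0], 85], [[-120, -120, 0], [0, 0, 0], 85], [[-150, -150, 0], [0, 0, 0], 85], [[-180, -180, 0], [0, 0, 0], 85], [[-210, -210, 0], [0, 0, 0], 85], [[-240, -240, 0], [0, 0, 0], 85]], grip_force=30)

```text
time: 0.82
position: [0.3314, 0.3103, 0.3039]
eef_rot: [-0.0, 0.134, 0.991, 0.0]
contact_force: [1.1, 0.4, -1.0]
gripper_width: 0.996
grasp_force: 0.0
```

arm_command(moves=[[[-30, -30, 0], [0, 0, 0], 85], [[-60, -60, 10], [0, 0, 0], 85], [[-90, -90, 20], [0, 0, 0], 85], [[-120, -120, 30], [0, 0, 0], 85], [[-150, -150, 40], [0, 0, 0], 85], [[-180, -180, 50], [0, 0, 0], 85], [[-210, -210, 60], [0, 0, 0], 85], [[-236, -233, 60], [0, 0, 0], 85]])

```text
time: 1.48
position: [0.4932, 0.0273, 0.2429]
eef_rot: [-0.001, 0.134, 0.991, -0.0]
contact_force: [0.4, 0.3, -0.4]
gripper_width: 0.995
grasp_force: 0.0
```

arm_command(moves=[[[0, 0, 0], [0, 0, 0], 85], [[0, 0, 0], [0, 0, 0], 85], [[0, 0, 0], [0, 0, 0], 85], [[0, 0, 0], [0, 0, 0], 85], [[0, 0, 0], [0, 0, 0], 85], [[0, 0, 0], [0, 0, 0], 85], [[0, 0, 0], [0, 0, 0], 85], [[0, 0, 0], [0, 0, 0], 85]])

```text
time: 2.15
position: [0.4935, 0.0298, 0.2444]
eef_rot: [0.0, 0.134, 0.991, 0.0]
contact_force: [1.2, -0.4, -1.4]
gripper_width: 0.997
grasp_force: 0.0
```

```bash
python3 - <<'E'
from h import *
im,C,o=snap("wrist","w1.png")
print({k:np.round(o[k],3).tolist() for k in("time","joints","position","contact_force")}); print(rot(o["eef_rot"]).round(3).tolist())
CS=cam("scene"); print("ring",onplane(CS,(354.5,233.25),.083)); print(proj(C,[.499,.0195,.064]))
E
```

```text
{'time': 2.15, 'joints': [-0.454, 0.292, 0.359, 1.985, -0.131, 0.887, 1.276], 'position': [0.493, 0.03, 0.244], 'contact_force': [1.23, -0.405, -1.352]}
[[-0.964, 0.266, 0.0], [0.266, 0.964, 0.0], [-0.0, 0.0, -1.0]]
ring [0.57824729 0.27766372 0.083     ]
[250.7935304  194.48891626]
```

View pics/w1.png

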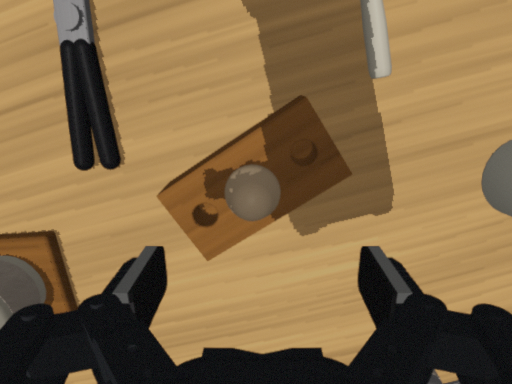

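The egg appears at (253,193), within 2 px of the prediction, so I'm going down on it.

arm_command(moves=[[[-6.7, -7.3, 20], [0, 0, 0], 85], [[-6.7, -7.3, 45], [0, 0, 0], 85], [[-6.7, -7.3, 70], [0, 0, 0], 85], [[-6.7, -7.3, 95], [0, 0, 0], 85], [[-6.7, -7.3, 115], [0, 0, 0], 85], [[-6.7, -7.3, 123], [0, 0, 0], 85], [[-6.7, -7.3, 123], [0, 0, 0], 85], [[-6.7, -7.3, 123], [0, 0, 0], 85]])

```text
time: 2.87
position: [0.4983, 0.0203, 0.1216]
eef_rot: [-0.0, 0.135, 0.991, -0.0]
contact_force: [-0.5, 0.2, 0.0]
gripper_width: 0.998
grasp_force: 0.0
```

```bash
python3 - <<'E'
from h import *
im,C,o=snap("wrist","w2.png")
print(o["position"].round(4) if hasattr(o["position"],"round") else o["position"])
E
```

```text
[0.4983 0.0203 0.1216]
```

View pics/w2.png

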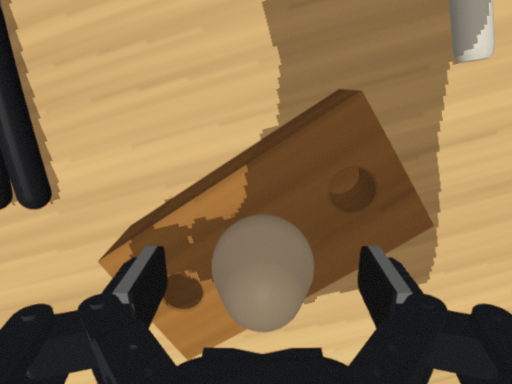

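The egg at (263,268) sits midway between the pads at columns 165 and 360, so I'm closing.

arm_command(moves=[[[0, 0, 0], [0, 0, 0], 30], [[0, 0, 0], [0, 0, 0], 30], [[0, 0, 0], [0, 0, 0], 30], [[0, 0, 0], [0, 0, 0], 30], [[0, 0, 0], [0, 0, 0], 30], [[0, 0, 0], [0, 0, 0], 30], [[0, 0, 0], [0, 0, 0], 30], [[0, 0, 0], [0, 0, 0], 30]], grip_force=30)

```text
time: 3.58
position: [0.4986, 0.0205, 0.1219]
eef_rot: [0.001, 0.135, 0.991, 0.0]
contact_force: [-1.8, 0.8, 6.2]
gripper_width: 0.496
grasp_force: 29.5
```

```bash
python3 - <<'E'
from h import *
im,C,o=snap("wrist","w3.png")
print({k:np.round(o[k],4).tolist() for k in("time","position","gripper_width","grasp_force")})
for z in(.064,.07): print(proj(C,[o["position"][0],o["position"][1],z]))
g=cv2.cvtColor(im,cv2.COLOR_BGR2HSV)
E
```

```text
{'time': 3.5833, 'position': [0.4986, 0.0205, 0.1219], 'gripper_width': 0.496, 'grasp_force': 29.496}
[261.22910393 266.54590738]
[261.2198261  274.03214337]
```

View pics/w3.png

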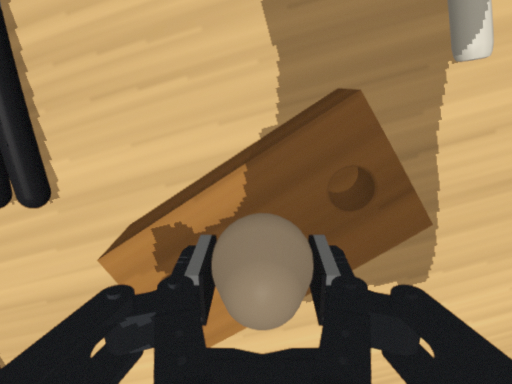

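arm_command(moves=[[[0, 0, -3], [0, 0, 0], 30], [[0, 0, -8], [0, 0, 0], 30], [[0, 0, -16], [0, 0, 0], 30], [[0, 0, -28], [0, 0, 0], 30], [[0, 0, -42], [0, 0, 0], 30], [[0, 0, -58], [0, 0, 0], 30], [[-4, 5, -74], [0, 0, 0], 30], [[-9, 16, -86], [0, 0, 0], 30]])

```text
time: 4.3
position: [0.5108, 0.0321, 0.2092]
eef_rot: [0.0, 0.136, 0.991, -0.0]
contact_force: [1.4, 0.1, -0.2]
gripper_width: 0.495
grasp_force: 30.5
```

arm_command(moves=[[[-6, 16, -8], [0, 0, 0], 30], [[-14, 40, -12], [0, 0, 0], 30], [[-22, 70, -12], [0, 0, 0], 30], [[-30, 100, -12], [0, 0, 0], 30], [[-38, 130, -12], [0, 0, 0], 30], [[-46, 160, -12], [0, 0, 0], 30], [[-52, 190, -12], [0, 0, 0], 30], [[-57, 215, -12], [0, 0, 0], 30]])

```text
time: 4.97
position: [0.6238, 0.2277, 0.2198]
eef_rot: [0.0, 0.134, 0.991, 0.0]
contact_force: [-0.1, 0.1, -0.7]
gripper_width: 0.495
grasp_force: 30.5
```

arm_command(moves=[[[-3, 18, 0], [0, 0, 0], 30], [[-5, 30, 0], [0, 0, 0], 30], [[-5, 36, 0], [0, 0, 0], 30], [[-5, 38, 0], [0, 0, 0], 30], [[-5, 38, 0], [0, 0, 0], 30], [[-5, 38, 0], [0, 0, 0], 30], [[-5, 38, 0], [0, 0, 0], 30], [[-5, 38, 0], [0, 0, 0], 30]])

```text
time: 5.63
position: [0.6382, 0.2596, 0.2195]
eef_rot: [0.0, 0.135, 0.991, -0.0]
contact_force: [0.3, -0.6, -0.6]
gripper_width: 0.497
grasp_force: 30.5
```

```bash
python3 - <<'E'
from h import *
im,C,o=snap("wrist","w4.png")
print({k:np.round(o[k],4).tolist() for k in("time","joints","position","gripper_width","grasp_force")})
print(proj(C,[.5782,.2777,.083]))
E
```

```text
{'time': 5.6333, 'joints': [-0.6625, 0.6201, 0.3225, 1.5157, -0.2149, 1.0408, 1.0126], 'position': [0.6382, 0.2596, 0.2195], 'gripper_width': 0.4969, 'grasp_force': 30.4908}
[263.73232259 106.62956921]
```

View pics/w4.png

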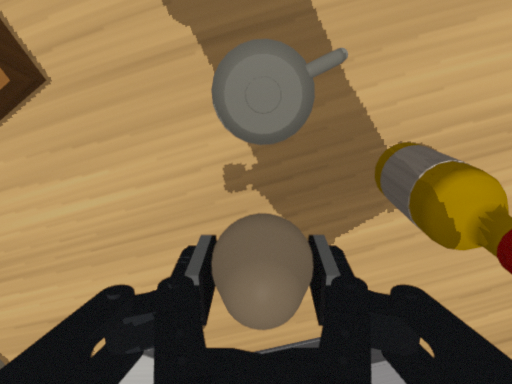

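```bash
python3 - <<'E'
from h import *
o={"position":[.6382,.2596,.2195],"eef_rot":[0,.135,.991,0]}
from workcell import manip
o=manip.get_obs(); C=cam("wrist",o)
im=cv2.imread("pics/w4.png"); g=cv2.cvtColor(im,cv2.COLOR_BGR2GRAY)
crop=g[60:130,225:300]; big=cv2.resize(crop,None,fx=6,fy=6,interpolation=cv2.INTER_CUBIC)
c=cv2.HoughCircles(cv2.createCLAHE(4,(4,4)).apply(big),cv2.HOUGH_GRADIENT,1,20,param1=60,param2=20,minRadius=70,maxRadius=180)
print(None if c is None else [((x+.5)/6-.5+225,(y+.5)/6-.5+60,r/6) for x,y,r in c[0][:5]])
for uv in ((263,95),(263,94)):
  X=onplane(C,uv,.083);d=X-o["position"];print(X.round(4),(rot(o["eef_rot"]).T@d*1000).round(1))
# expected ring radii in px
for r in(.011,.016,.024):
  print(r,[proj(C,X+np.array(v)*r).round(1).tolist() for v in((-.964,.266,0),(.964,-.266,0),(.266,.964,0),(-.266,-.964,0))])
hs=cv2.cvtColor(im,cv2.COLOR_BGR2HSV); m=((hs[...,1]<100)&(hs[...,2]>100)).astype(np.uint8)
m[:, :205]=0;m[160:]=0;m[:,320:]=0
cv2.imwrite("pics/z4.png",np.hstack([cv2.convertScaleAbs(cv2.resize(crop,(380,355),interpolation=2),alpha=2.5,beta=-120),cv2.resize(cv2.imread("pics/scene0.png",0)[225:245,340:370],(420,355),interpolation=2)]))
E
```

```text
[(np.float32(262.83334), np.float32(95.66667), np.float32(18.166666)), (np.float32(269.33334), np.float32(84.333336), np.float32(28.783333)), (np.float32(258.0), np.float32(95.33333), np.float32(21.300001)), (np.float32(264.83334), np.float32(92.66667), np.float32(19.433332)), (np.float32(261.0), np.float32(92.83333), np.float32(17.516666))]
[0.5715 0.2793 0.083 ] [ 69.5   0.9 136.5]
[0.5709 0.2795 0.083 ] [ 70.1   0.9 136.5]
0.011 [[263.0, 74.9], [263.0, 112.6], [281.4, 94.0], [244.6, 94.0]]
0.016 [[263.0, 66.0], [263.0, 120.9], [289.7, 94.0], [236.3, 94.1]]
0.024 [[263.0, 51.7], [263.0, 134.0], [303.1, 94.0], [222.9, 94.2]]
```

View pics/z4.png

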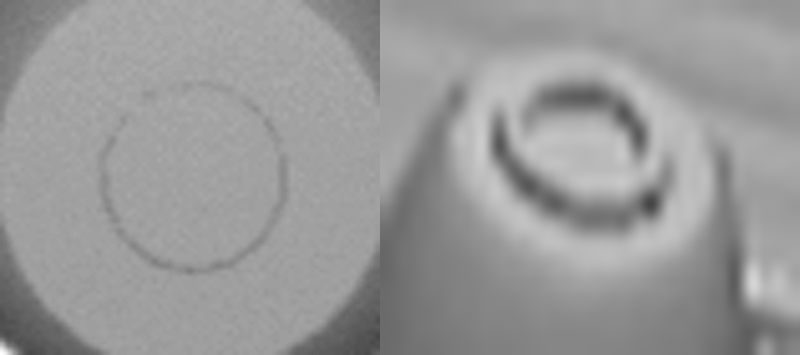

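```bash
python3 - <<'E'
from h import *
o=manip.get_obs(); C=cam("wrist",o); Rm=rot(o["eef_rot"]);p=np.array(o["position"])
im=cv2.imread("pics/w4.png"); hs=cv2.cvtColor(im,cv2.COLOR_BGR2HSV)
# sphere silhouette via tangent cone
def sil(t):
    X=p+Rm@(np.array(t)); c=C[2][:3,3]; v=X-c; d=np.linalg.norm(v); v/=d
    r=.022*np.sqrt(1-(.022/d)**2); ctr=c+v*(d-.022**2/d)
    a=np.cross(v,Rm[:,1]);a/=np.linalg.norm(a);b=np.cross(v,a)
    q=np.array([proj(C,ctr+r*(np.cos(s)*a+np.sin(s)*b)) for s in np.linspace(0,6.28,90)])
    return q[:,0].min(),q[:,0].max(),q[:,1].min(),q[q[:,0].argmin(),1]
for x in(-.004,0,.004):
  for z in(.054,.058,.062): print(x,z,np.round(sil((x,0,z)),1))
print("img rows col262:",im[205:220,262].tolist()); print("row255", [im[255,c].tolist() for c in list(range(208,217))+list(range(309,318))])
print(p, (Rm.T@(np.array([.5713,.2793,.083])-p)*1000).round(1))
E
```

```text
-0.004 0.054 [209.4 313.2 228.1 280.5]
-0.004 0.058 [210.8 311.9 224.4 275.4]
-0.004 0.062 [212.1 310.6 220.8 270.6]
0 0.054 [208.9 313.7 219.6 272.4]
0 0.058 [210.3 312.4 216.  267.4]
0 0.062 [211.6 311.1 212.6 262.8]
0.004 0.054 [208.4 314.2 210.8 264.1]
0.004 0.058 [209.8 312.8 207.5 259.3]
0.004 0.062 [211.2 311.5 204.3 254.8]
img rows col262: [[88, 140, 175], [92, 143, 178], [89, 143, 177], [94, 145, 181], [94, 146, 182], [95, 148, 184], [94, 148, 184], [89, 138, 172], [76, 109, 136], [61, 81, 96], [66, 82, 95], [67, 86, 97], [67, 85, 98], [71, 88, 101], [69, 87, 101]]
row255 [[18, 18, 16], [7, 8, 13], [12, 10, 14], [20, 21, 23], [42, 52, 60], [63, 80, 92], [68, 86, 101], [68, 86, 100], [70, 88, 103], [66, 84, 100], [69, 88, 101], [62, 80, 93], [39, 52, 59], [18, 24, 24], [11, 8, 10], [8, 13, 13], [11, 10, 11], [16, 13, 17]]
[0.63823855 0.25982025 0.21948422] [ 69.7   0.9 136.5]
```

arm_command(moves=[[[8, 0, 0], [0, 0, 0], 30], [[23, 0, 0], [0, 0, 0], 30], [[40, 0.2, 0], [0, 0, 0], 30], [[55, 0.4, 4], [0, 0, 0], 30], [[64, 0.4, 12], [0, 0, 0], 30], [[68, 0.4, 22], [0, 0, 0], 30], [[68.2, 0.4, 32], [0, 0, 0], 30], [[68.2, 0.4, 40], [0, 0, 0], 30]])

```text
time: 6.35
position: [0.5724, 0.2791, 0.1781]
eef_rot: [-0.0, 0.134, 0.991, -0.0]
contact_force: [-0.1, -0.4, -0.5]
gripper_width: 0.495
grasp_force: 30.5
```

arm_command(moves=[[[0, 0, 5], [0, 0, 0], 30], [[0, 0, 9], [0, 0, 0], 30], [[0, 0, 12], [0, 0, 0], 30], [[0, 0, 14], [0, 0, 0], 30], [[0, 0, 15.5], [0, 0, 0], 30], [[0, 0, 16.5], [0, 0, 0], 30], [[0, 0, 17], [0, 0, 0], 30], [[0, 0, 17], [0, 0, 0], 30]])

```text
time: 7.02
position: [0.5727, 0.2793, 0.1623]
eef_rot: [0.0, 0.135, 0.991, 0.0]
contact_force: [0.7, 1.0, -0.6]
gripper_width: 0.493
grasp_force: 30.5
```

```bash
python3 - <<'E'
from h import *
im,C,o=snap("wrist","w5.png")
print({k:np.round(o[k],4).tolist() for k in("time","joints","position","contact_force","gripper_width","grasp_force")})
p=np.array(o["position"]);print((rot(o["eef_rot"]).T@(np.array([.5713,.2793,.083])-p)*1000).round(1))
s,_,_=snap("scene","s5.png");d,_,_=snap("side","d5.png")
cv2.imwrite("pics/v5.png",np.hstack([cv2.resize(im[150:384,120:400],(400,334)),cv2.resize(s[190:274,310:410],(400,336),interpolation=2)[:334]]))
E
```

```text
{'time': 7.0167, 'joints': [-0.7364, 0.6035, 0.2999, 1.7097, -0.2229, 0.8617, 0.9603], 'position': [0.5727, 0.2793, 0.1623], 'contact_force': [0.6645, 1.0439, -0.5545], 'gripper_width': 0.4931, 'grasp_force': 30.4948}
[ 1.4 -0.4 79.3]
```

View pics/v5.png

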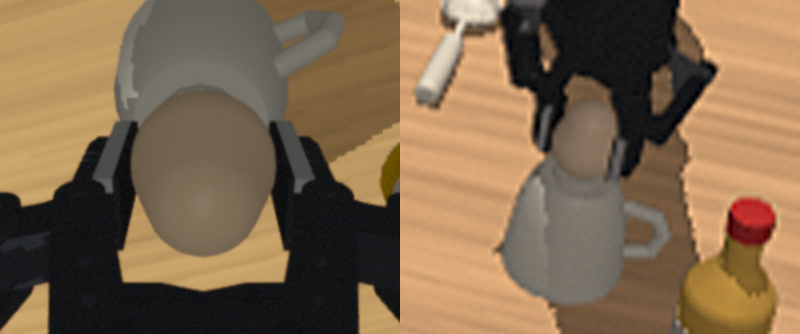

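arm_command(moves=[[[0, 0, 0.5], [0, 0, 0], 30], [[0, 0, 1], [0, 0, 0], 30], [[0, 0, 1.4], [0, 0, 0], 30], [[0, 0, 1.8], [0, 0, 0], 30], [[0, 0, 1.8], [0, 0, 0], 30], [[0, 0, 1.8], [0, 0, 0], 30], [[0, 0, 1.8], [0, 0, 0], 30], [[0, 0, 1.8], [0, 0, 0], 30]])

```text
time: 7.83
position: [0.5727, 0.2792, 0.1606]
eef_rot: [0.0, 0.135, 0.991, 0.0]
contact_force: [-0.8, -0.4, 3.4]
gripper_width: 0.495
grasp_force: 30.6
```

arm_command(moves=[[[0, 0, 0.3], [0, 0, 0], 30], [[0, 0, 0.6], [0, 0, 0], 30], [[0, 0, 0.8], [0, 0, 0], 30], [[0, 0, 0.8], [0, 0, 0], 30], [[0, 0, 0.8], [0, 0, 0], 30], [[0, 0, 0.8], [0, 0, 0], 30], [[0, 0, 0.8], [0, 0, 0], 30], [[0, 0, 0.8], [0, 0, 0], 30]])

```text
time: 8.5
position: [0.5729, 0.2793, 0.1603]
eef_rot: [0.0, 0.135, 0.991, 0.0]
contact_force: [-0.8, -0.8, 7.0]
gripper_width: 0.496
grasp_force: 31.1
```

arm_command(moves=[[[0, 0, -0.5], [0, 0, 0], 40], [[0, 0, -0.5], [0, 0, 0], 43], [[0, 0, -0.5], [0, 0, 0], 45], [[0, 0, -0.5], [0, 0, 0], 47], [[0, 0, -0.5], [0, 0, 0], 50], [[0, 0, -0.5], [0, 0, 0], 55], [[0, 0, -0.5], [0, 0, 0], 65], [[0, 0, -0.5], [0, 0, 0], 85]], grip_force=20)

```text
time: 9.17
position: [0.5726, 0.2792, 0.16]
eef_rot: [-0.0, 0.135, 0.991, -0.0]
contact_force: [-0.4, -0.4, 1.3]
gripper_width: 0.882
grasp_force: 0.0
```

arm_command(moves=[[[0, 0, -0.5], [0, 0, 0], 85], [[0, 0, -0.5], [0, 0, 0], 85], [[0, 0, -0.5], [0, 0, 0], 85], [[0, 0, -0.5], [0, 0, 0], 85], [[0, 0, -0.5], [0, 0, 0], 85], [[0, 0, -0.5], [0, 0, 0], 85], [[0, 0, -0.5], [0, 0, 0], 85], [[0, 0, -0.5], [0, 0, 0], 85]])

```text
time: 9.83
position: [0.5726, 0.2792, 0.1606]
eef_rot: [0.0, 0.135, 0.991, 0.0]
contact_force: [-0.1, 0.2, 0.4]
gripper_width: 0.995
grasp_force: 0.0
```

```bash
python3 - <<'E'
from h import *
im,C,o=snap("wrist","w6.png")
s,_,_=snap("scene","s6.png")
print(o["gripper_width"],o["position"],o["joints"])
cv2.imwrite("pics/v6.png",np.hstack([cv2.resize(im[150:384,120:400],(400,334)),cv2.resize(s[190:274,310:410],(400,336),interpolation=2)[:334]]))
a=cv2.imread("pics/w5.png"); print(cv2.absdiff(a,im)[200:330,212:313].mean(), [im[r,262].tolist() for r in range(205,222,2)],[a[r,262].tolist() for r in range(205,222,2)])
# cap circle in scene: bounding info for top
E
```

```text
0.9950059273341786 [0.57263663 0.27924863 0.16062292] [-0.7359458   0.60553648  0.2992526   1.71105792 -0.22358424  0.8585632
  0.96088519]
8.164331048489464 [[98, 108, 110], [101, 109, 113], [98, 107, 109], [81, 88, 90], [68, 81, 88], [65, 80, 93], [65, 81, 97], [67, 84, 100], [69, 89, 103]] [[106, 115, 118], [106, 115, 118], [91, 99, 102], [84, 93, 95], [76, 90, 98], [66, 84, 98], [68, 87, 102], [73, 92, 107], [73, 92, 107]]
```

View pics/v6.png

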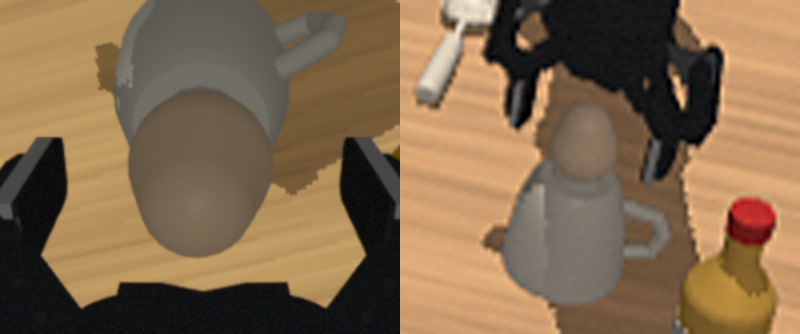

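The egg stands upright and free in the ring. I'm rising, then going over to the bottle.

arm_command(moves=[[[0, 0, -4], [0, 0, 0], 85], [[0, 0, -14], [0, 0, 0], 85], [[0, 0, -32], [0, 0, 0], 85], [[0, 0, -56], [0, 0, 0], 85], [[0, 0, -82], [0, 0, 0], 85], [[0, 0, -108], [0, 0, 0], 85], [[0, 0, -130], [0, 0, 0], 85], [[0, 0, -145], [0, 0, 0], 85]])

```text
time: 10.6
position: [0.5732, 0.2793, 0.3094]
eef_rot: [0.001, 0.135, 0.991, 0.001]
contact_force: [-0.4, 0.7, -0.2]
gripper_width: 0.997
grasp_force: 0.0
```

arm_command(moves=[[[-8, -35, 0], [0, 0, 7], 85], [[-16, -70, 0], [0, 0, 14], 85], [[-24, -105, 0], [0, 0, 21], 85], [[-32, -140, 0], [0, 0, 28], 85], [[-40, -175, 0], [0, 0, 35], 85], [[-48, -210, 0], [0, 0, 42], 85], [[-56, -245, 0], [0, 0, 49], 85], [[-64, -280, 0], [0, 0, 56], 85]])

```text
time: 11.27
position: [0.5593, -0.0094, 0.3068]
eef_rot: [0.0, 0.586, 0.81, 0.001]
contact_force: [0.3, 0.3, -0.1]
gripper_width: 0.994
grasp_force: 0.0
```

```bash
python3 - <<'E'
from h import *
o=manip.get_obs()
print({k:np.round(o[k],4).tolist() for k in("time","joints","position")})
print((rot(o["eef_rot"]).T@(np.array([.546,-.2634,.30])-np.array(o["position"]))*1000).round(1))
E
```

```text
{'time': 11.2667, 'joints': [-0.5554, 0.3605, 0.6481, 1.7707, -0.2436, 1.0901, 0.4927], 'position': [0.5593, -0.0094, 0.3068]}
[-237.1  -92.     6.6]
```

arm_command(moves=[[[-30, -12, 0], [0, 0, 0], 85], [[-65, -25, 0], [0, 0, 0], 85], [[-100, -39, 0], [0, 0, 0], 85], [[-135, -52, 0], [0, 0, 0], 85], [[-170, -66, 0], [0, 0, 0], 85], [[-205, -80, 3], [0, 0, 0], 85], [[-228, -89, 6], [0, 0, 0], 85], [[-237, -92, 6], [0, 0, 0], 85]])

```text
time: 11.93
position: [0.546, -0.2666, 0.3005]
eef_rot: [0.001, 0.586, 0.81, -0.001]
contact_force: [-0.1, 0.5, 0.4]
gripper_width: 0.998
grasp_force: 0.0
```

arm_command(moves=[[[0, 0, 0], [0, 0, 0], 85], [[0, 0, 0], [0, 0, 0], 85], [[0, 0, 0], [0, 0, 0], 85], [[0, 0, 0], [0, 0, 0], 85], [[0, 0, 0], [0, 0, 0], 85], [[0, 0, 0], [0, 0, 0], 85], [[0, 0, 0], [0, 0, 0], 85], [[0, 0, 0], [0, 0, 0], 85]])

```text
time: 12.6
position: [0.5479, -0.2612, 0.2996]
eef_rot: [-0.0, 0.584, 0.812, 0.0]
contact_force: [0.4, -0.1, 0.1]
gripper_width: 1.0
grasp_force: 0.0
```

```bash
python3 - <<'E'
from h import *
im,C,o=snap("wrist","w7.png")
p=np.array(o["position"]);Rm=rot(o["eef_rot"])
print({k:np.round(o[k],4).tolist() for k in("time","joints","position")})
e=proj(C,[.546,-.2634,.15]);print("exp",e)
m=(im.max(2)<60).astype(np.uint8)
n,l,st,ce=cv2.connectedComponentsWithStats(m)
for i in range(1,n):
    if st[i,4]>200: print(st[i],ce[i].round(1))
i=l[int(e[1]),int(e[0])]
if i:
    ct=max(cv2.findContours((l==i).astype(np.uint8),0,1)[0],key=len)
    print(cv2.minEnclosingCircle(ct),cv2.fitEllipse(ct))
for a in np.linspace(0,2*np.pi,8,False): print(proj(C,np.array([.546+.0245*np.cos(a),-.2634+.0245*np.sin(a),.15])).round(0),end=" ")
E
```

```text
{'time': 12.6, 'joints': [-0.0997, 0.4597, 0.6711, 1.6637, -0.3106, 1.1274, 0.9799], 'position': [0.5479, -0.2612, 0.2996]}
exp [258.47898573 199.93126871]
[140 119  28  38 248] [158.9 134.4]
[ 224  154   69   75 3953] [257.6 191.8]
[    0   247   512   137 32846] [256.2 340.9]
((257.4212646484375, 191.12982177734375), 37.134429931640625) ((257.596923828125, 191.7936248779297), (66.94627380371094, 73.3299789428711), 4.512660026550293)
[292. 210.] [290. 185.] [270. 167.] [242. 169.] [225. 189.] [227. 214.] [248. 230.] [274. 229.]
```

arm_command(moves=[[[0, -2.5, 15], [0, 0, 0], 85], [[0, -2.5, 38], [0, 0, 0], 85], [[0, -2.5, 62], [0, 0, 0], 85], [[0, -2.5, 85], [0, 0, 0], 85], [[0, -2.5, 102], [0, 0, 0], 85], [[0, -2.5, 111], [0, 0, 0], 85], [[0, -2.5, 112], [0, 0, 0], 85], [[0, -2.5, 112], [0, 0, 0], 85]])

```text
time: 13.32
position: [0.5454, -0.2626, 0.1877]
eef_rot: [-0.0, 0.584, 0.812, -0.0]
contact_force: [0.1, -0.5, 0.8]
gripper_width: 1.001
grasp_force: 0.0
```

```bash
python3 - <<'E'
from h import *
im,C,o=snap("wrist","w8.png")
p=np.array(o["position"]);Rm=rot(o["eef_rot"])
print({k:np.round(o[k],4).tolist() for k in("time","position","contact_force")})
# top disc: expected outline for tool-frame offsets
for x in(-.003,0,.003):
    q=np.array([proj(C,p+Rm@np.array([x+.0245*np.cos(a),.0245*np.sin(a),p[2]-.15])) for a in np.linspace(0,6.28,60)])
    print(x,q.min(0).round(1),q.max(0).round(1))
g=im.max(2)
print("col258",[(r,int(g[r,258])) for r in range(180,384,4)])
print("row270",[(c,int(g[270,c])) for c in range(130,390,4)])
E
```

```text
{'time': 13.3167, 'position': [0.5454, -0.2626, 0.1877], 'contact_force': [0.0962, -0.4544, 0.8199]}
-0.003 [198.3 243.6] [326.7 351.5]
0 [197.8 236. ] [327.2 345.7]
0.003 [197.3 228.2] [327.8 339.9]
col258 [(180, 149), (184, 152), (188, 152), (192, 151), (196, 156), (200, 155), (204, 71), (208, 22), (212, 16), (216, 20), (220, 20), (224, 17), (228, 19), (232, 16), (236, 13), (240, 21), (244, 27), (248, 21), (252, 21), (256, 26), (260, 21), (264, 23), (268, 22), (272, 23), (276, 23), (280, 20), (284, 23), (288, 24), (292, 29), (296, 22), (300, 23), (304, 24), (308, 23), (312, 25), (316, 25), (320, 25), (324, 23), (328, 18), (332, 22), (336, 23), (340, 26), (344, 131), (348, 217), (352, 189), (356, 27), (360, 27), (364, 26), (368, 27), (372, 25), (376, 25), (380, 29)]
row270 [(130, 91), (134, 92), (138, 90), (142, 47), (146, 18), (150, 19), (154, 23), (158, 21), (162, 17), (166, 134), (170, 217), (174, 220), (178, 218), (182, 218), (186, 220), (190, 222), (194, 211), (198, 205), (202, 15), (206, 24), (210, 25), (214, 24), (218, 21), (222, 21), (226, 26), (230, 23), (234, 20), (238, 22), (242, 28), (246, 21), (250, 22), (254, 20), (258, 24), (262, 25), (266, 21), (270, 24), (274, 22), (278, 23), (282, 23), (286, 23), (290, 26), (294, 20), (298, 21), (302, 23), (306, 23), (310, 26), (314, 19), (318, 23), (322, 92), (326, 218), (330, 218), (334, 212), (338, 213), (342, 220), (346, 216), (350, 208), (354, 96), (358, 59), (362, 19), (366, 19), (370, 18), (374, 21), (378, 17), (382, 43), (386, 92)]
```

The cap is centred, with its far edge at row 343 and its sides at columns 201 and 322. Now I'm gripping it and pressing.

arm_command(moves=[[[0, 0, 0], [0, 0, 0], 35], [[0, 0, 0], [0, 0, 0], 35], [[0, 0, 0], [0, 0, 0], 35], [[0, 0, 0], [0, 0, 0], 35], [[0, 0, 0], [0, 0, 0], 35], [[0, 0, 0], [0, 0, 0], 35], [[0, 0, 0], [0, 0, 0], 35], [[0, 0, 0], [0, 0, 0], 35]], grip_force=70)

```text
time: 14.03
position: [0.5456, -0.2626, 0.1882]
eef_rot: [0.0, 0.584, 0.812, 0.0]
contact_force: [-1.4, -0.0, 5.9]
gripper_width: 0.544
grasp_force: 71.4
```

arm_command(moves=[[[0, 0, 1], [0, 0, 0], 35], [[0, 0, 2], [0, 0, 0], 35], [[0, 0, 3], [0, 0, 0], 35], [[0, 0, 4], [0, 0, 0], 35], [[0, 0, 5], [0, 0, 0], 35], [[0, 0, 6], [0, 0, 0], 35], [[0, 0, 6], [0, 0, 0], 35], [[0, 0, 6], [0, 0, 0], 35]])

```text
time: 14.7
position: [0.5457, -0.2626, 0.1825]
eef_rot: [0.001, 0.584, 0.812, 0.0]
contact_force: [-1.8, 1.8, 10.7]
gripper_width: 0.548
grasp_force: 72.1
```

arm_command(moves=[[[0, 0, 0.3], [0, 0, -5], 35], [[0, 0, 0.3], [0, 0, -10], 35], [[0, 0, 0.3], [0, 0, -15], 35], [[0, 0, 0.3], [0, 0, -20], 35], [[0, 0, 0.3], [0, 0, -25], 35], [[0, 0, 0.3], [0, 0, -30], 35], [[0, 0, 0.3], [0, 0, -35], 35], [[0, 0, 0.3], [0, 0, -40], 35]])

```text
time: 15.37
position: [0.5464, -0.2628, 0.1827]
eef_rot: [0.001, 0.269, 0.963, 0.0]
contact_force: [-0.7, 0.5, 10.1]
gripper_width: 0.544
grasp_force: 72.0
```

arm_command(moves=[[[0, 0, 0], [0, 0, -5], 35], [[0, 0, 0], [0, 0, -10], 35], [[0, 0, 0], [0, 0, -15], 35], [[0, 0, 0], [0, 0, -20], 35], [[0, 0, 0], [0, 0, -22], 35], [[0, 0, 0], [0, 0, -22], 35], [[0, 0, 0], [0, 0, -22], 35], [[0, 0, 0], [0, 0, -22], 35]])

```text
time: 16.03
position: [0.5463, -0.2627, 0.1827]
eef_rot: [0.001, 0.082, 0.997, -0.0]
contact_force: [-1.2, 0.7, 10.7]
gripper_width: 0.551
grasp_force: 72.0
```

```bash
python3 - <<'E'
from h import *
o=manip.get_obs()
print({k:np.round(o[k],3).tolist() for k in("time","joints","position","eef_rot","contact_force","ft_torque","gripper_width")})
E
```

```text
{'time': 16.033, 'joints': [0.153, 0.534, 0.3, 1.777, -0.201, 0.858, 1.951], 'position': [0.546, -0.263, 0.183], 'eef_rot': [0.001, 0.082, 0.997, -0.0], 'contact_force': [-1.218, 0.665, 10.709], 'ft_torque': [0.239, 0.192, -0.01], 'gripper_width': 0.551}
```

arm_command(moves=[[[0, 0, -1], [0, 0, 0], 35], [[0, 0, -3], [0, 0, 0], 35], [[0, 0, -5], [0, 0, 0], 35], [[0, 0, -7], [0, 0, 0], 35], [[0, 0, -9], [0, 0, 0], 35], [[0, 0, -11], [0, 0, 0], 35], [[0, 0, -13], [0, 0, 0], 35], [[0, 0, -13], [0, 0, 0], 35]])

```text
time: 16.7
position: [0.5451, -0.2624, 0.1942]
eef_rot: [-0.0, 0.083, 0.997, 0.0]
contact_force: [1.1, 0.1, -1.4]
gripper_width: 0.545
grasp_force: 71.6
```

arm_command(moves=[[[0, 0, -4], [0, 0, 0], 35], [[0, 0, -14], [0, 0, 0], 35], [[0, 0, -28], [0, 0, 0], 35], [[0, 0, -44], [0, 0, 0], 35], [[0, 0, -58], [0, 0, 0], 35], [[0, 0, -68], [0, 0, 0], 35], [[0, 0, -73], [0, 0, 0], 35], [[0, 0, -74], [0, 0, 0], 35]])

```text
time: 17.37
position: [0.5457, -0.2626, 0.2695]
eef_rot: [0.001, 0.082, 0.997, -0.0]
contact_force: [0.2, 0.5, -0.5]
gripper_width: 0.545
grasp_force: 71.8
```

arm_command(moves=[[[0, 0, 0], [0, 0, 0], 35], [[0, 0, 0], [0, 0, 0], 35], [[0, 0, 0], [0, 0, 0], 35], [[0, 0, 0], [0, 0, 0], 35], [[0, 0, 0], [0, 0, 0], 35], [[0, 0, 0], [0, 0, 0], 35], [[0, 0, 0], [0, 0, 0], 35], [[0, 0, 0], [0, 0, 0], 35]])

```text
time: 18.03
position: [0.5454, -0.2624, 0.2683]
eef_rot: [-0.0, 0.082, 0.997, 0.0]
contact_force: [-0.3, -0.2, -0.5]
gripper_width: 0.547
grasp_force: 71.8
```

```bash
python3 - <<'E'
from h import *
s,CS,o=snap("scene","s9.png"); a=cv2.imread("pics/s6.png")
print(o["time"],o["position"],o["gripper_width"],o["grasp_force"])
w,_,_=snap("wrist","w9.png"); g=w.max(2)
print("egg now vs before: row of egg mean", s[205:250,345:365].mean((0,1)), a[205:250,345:365].mean((0,1)))
for im in (a,s):
    h=cv2.cvtColor(im,cv2.COLOR_BGR2HSV); r=im[205:250,340:370].astype(int)
    m=(r[...,2]-r[...,0]>22)&(h[205:250,340:370,1]<105); ys,xs=np.nonzero(m); print("egg px",len(xs))
print("col258",[(r,int(g[r,258])) for r in range(200,384,8)]); print("row270",[(c,int(g[270,c])) for c in range(180,350,8)])
b=s[140:215,150:205].max(2); print("bottle col172",[(140+i,int(v)) for i,v in enumerate(s[140:200,173].max(1))][::4])
E
```

```text
18.0333 [ 0.54539356 -0.2624287   0.26825704] 0.5467035185979512 71.83541085541947
egg now vs before: row of egg mean [113.41444444 139.63888889 165.72888889] [ 82.12        97.65666667 112.78222222]
egg px 311
egg px 342
col258 [(200, 78), (208, 20), (216, 19), (224, 15), (232, 19), (240, 25), (248, 16), (256, 17), (264, 23), (272, 19), (280, 19), (288, 23), (296, 21), (304, 23), (312, 23), (320, 22), (328, 22), (336, 22), (344, 216), (352, 174), (360, 24), (368, 28), (376, 19)]
row270 [(180, 75), (188, 87), (196, 25), (204, 22), (212, 19), (220, 18), (228, 18), (236, 21), (244, 20), (252, 19), (260, 23), (268, 19), (276, 24), (284, 19), (292, 23), (300, 24), (308, 24), (316, 23), (324, 17), (332, 87), (340, 87), (348, 28)]
bottle col172 [(140, 16), (144, 37), (148, 9), (152, 6), (156, 211), (160, 189), (164, 148), (168, 50), (172, 130), (176, 129), (180, 130), (184, 137), (188, 142), (192, 134), (196, 121)]
```

```bash
python3 - <<'E'
from h import *
a=cv2.imread("pics/s6.png",0);s=cv2.imread("pics/s9.png",0)
for nm,(x0,x1,y0,y1) in {"egg":(344,368,210,236),"cup":(336,380,234,268)}.items():
    r=cv2.matchTemplate(s[y0-8:y1+8,x0-8:x1+8],a[y0:y1,x0:x1],cv2.TM_CCOEFF_NORMED); print(nm,cv2.minMaxLoc(r))
im=cv2.imread("pics/s9.png"); h=cv2.cvtColor(im,cv2.COLOR_BGR2HSV)
for c in(354,356,358): print([int(v) for v in h[208:244:2,c,1]])
E
```

```text
egg (-0.28760018944740295, 0.07774027436971664, (13, 14), (11, 0))
cup (-0.29091349244117737, 0.31559640169143677, (13, 4), (0, 4))
[115, 116, 118, 120, 83, 79, 78, 80, 79, 77, 78, 76, 79, 70, 34, 35, 34, 34]
[115, 116, 118, 120, 74, 58, 78, 77, 79, 78, 79, 76, 78, 83, 34, 35, 34, 34]
[116, 117, 117, 121, 77, 77, 78, 76, 78, 77, 78, 80, 77, 70, 32, 37, 35, 37]
```

```bash
python3 -c "
from workcell import manip
print(manip.finish_job())"
```

```text
the job is handed in; nothing more can be done
None
```

The job is handed in (the verdict is not shown): by my last checks the egg is standing free in the cup's foot ring, and the gripper holds the turned-off cap still and level, about 6 cm above the open bottle's mouth.

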